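# Find and open the tilting hatch of a bench service box

## Task

One of the four identical covers on the bench service box is the tilting hatch over the outlets; the others are blanks, screwed down. Press lightly with a fingertip on the ribbed far end of each cover until you find the one that rocks, then push its raised near lip up and back until the hatch leans fully open on its stop, so that the outlets can be reached. Only press and push, and leave the small things round the box where they are.

Things in the scene. Friction and masses are not known exactly. Their poses are not given: they have to be found in the camera images.
- service_box: Fixed bench service box on the desk: black frame 131 x 298 mm, 66 mm high, four identical plain grey covers in a row on top, centred at y = +105, +35, -35, -105 mm. Origin: centre of its underside; x points to its far side, y to its left. Each cover is 110 mm long (x -55 to +55), 62 wide, 5 thick, top at z = 66 mm. Three are blanks screwed down from beneath; one, which varies, is the hatch.
- hatch_axles (a point): Centre of the line of the axles, along the box's y at x = +10, z = 61 mm of the box. The hatch rocks on it: pressed behind the axle (its far 45 mm) that end sinks and the near lip rises by the same angle; pressed in front it does not move. The hinge is stiff: it takes about 0.04 N m (2 N at 20 mm from the axle) and stays where it is left. Blanks sit on rubber and give about 1 mm.
- box_front (a point): Middle of the front wall's top edge, 64 mm above the desk, 63 mm in front of the box's centre; the covers' lips begin 8 mm behind it. Cheeks between the covers, 5 mm thick, are 65 mm high, so nothing stands above the covers.
- box_back (a point): Middle of the back wall's top edge: this wall is only 40 mm high and stands 59 to 65 mm behind the centre, so the far ends of the covers (edge turned down 14 mm) are free to sink. In the hatch's bay a white outlet insert, 30 mm high, fills the near half.
- cover_1 (a joint): Angle of the leftmost (+y end) cover: 0 closed, grows as its far end sinks and its near lip rises, 1.57 upright, 1.83 leaning back on its stop, fully open. Stays under 0.08 if this cover is a blank.
- cover_2 (a joint): Angle of the second from the left cover: 0 closed, grows as its far end sinks and its near lip rises, 1.57 upright, 1.83 leaning back on its stop, fully open. Stays under 0.08 if this cover is a blank.
- cover_3 (a joint): Angle of the third from the left cover: 0 closed, grows as its far end sinks and its near lip rises, 1.57 upright, 1.83 leaning back on its stop, fully open. Stays under 0.08 if this cover is a blank.
- cover_4 (a joint): Angle of the rightmost (-y end) cover: 0 closed, grows as its far end sinks and its near lip rises, 1.57 upright, 1.83 leaning back on its stop, fully open. Stays under 0.08 if this cover is a blank.
- cover_1_press (a point): Point on the top face of the leftmost (+y end) cover where it is pressed: the middle of three low ribs across its far end, 35 mm behind the axle and 10 mm from the far edge. Moves with the cover.
- cover_1_lip (a point): Middle of the near upper edge (lip) of the leftmost (+y end) cover, 65 mm in front of the axle. Moves with the cover along an arc about the axle (follow it up and back: pushed straight back at small angles it binds); when the hatch stands at angle a it is about 65 sin(a) mm above the closed height.
- cover_2_press (a point): Point on the top face of the second from the left cover where it is pressed: the middle of three low ribs across its far end, 35 mm behind the axle and 10 mm from the far edge. Moves with the cover.
- cover_2_lip (a point): Middle of the near upper edge (lip) of the second from the left cover, 65 mm in front of the axle. Moves with the cover along an arc about the axle (follow it up and back: pushed straight back at small angles it binds); when the hatch stands at angle a it is about 65 sin(a) mm above the closed height.
- cover_3_press (a point): Point on the top face of the third from the left cover where it is pressed: the middle of three low ribs across its far end, 35 mm behind the axle and 10 mm from the far edge. Moves with the cover.
- cover_3_lip (a point): Middle of the near upper edge (lip) of the third from the left cover, 65 mm in front of the axle. Moves with the cover along an arc about the axle (follow it up and back: pushed straight back at small angles it binds); when the hatch stands at angle a it is about 65 sin(a) mm above the closed height.
- cover_4_press (a point): Point on the top face of the rightmost (-y end) cover where it is pressed: the middle of three low ribs across its far end, 35 mm behind the axle and 10 mm from the far edge. Moves with the cover.
- cover_4_lip (a point): Middle of the near upper edge (lip) of the rightmost (-y end) cover, 65 mm in front of the axle. Moves with the cover along an arc about the axle (follow it up and back: pushed straight back at small angles it binds); when the hatch stands at angle a it is about 65 sin(a) mm above the closed height.
- usb: Bystander: blue USB stick lying in front of the box, 18 x 55 x 9 mm, loose. Origin: centre of its underside.
- pen: Bystander: white ballpoint pen lying in front of the box, 11 x 145 x 9 mm, loose. Origin: centre of its underside.
- bottle: Bystander: small amber dropper bottle with a white cap standing at the right of the box, 31 mm across, 93 mm high, loose. Origin: centre of its underside, z up.
- reader: Bystander: flat black card reader at the left of the box, 46 x 55 x 12 mm, loose. Origin: centre of its underside.

How it is judged:
On the way, in this order (a step that is already met when the one before it is completed fails the run):
1. the hatch has been found: its far end is pressed down and its lip has come up (value of joint any of cover_1, cover_2, cover_3, cover_4 above 0.15 rad), for 0.1 s.
2. the hatch has been pushed open past upright (value of joint any of cover_1, cover_2, cover_3, cover_4 above 1.6 rad), for 0.1 s.
At the end, for the whole second after the job is handed in: The hatch stands open past upright, at 1.6 rad or more (its stop is at 1.83), and at rest; the three blanks are still shut; the bottle stands, and USB stick, pen, bottle and card reader are within 25 mm of where they began (((value of joint cover_1 above 1.6 rad and velocity of joint cover_1 between -0.1 and 0.1 rad/s and value of joint each of cover_2, cover_3, cover_4 below 0.1 rad) or (value of joint cover_2 above 1.6 rad and velocity of joint cover_2 between -0.1 and 0.1 rad/s and value of joint each of cover_1, cover_3, cover_4 below 0.1 rad) or (value of joint cover_3 above 1.6 rad and velocity of joint cover_3 between -0.1 and 0.1 rad/s and value of joint each of cover_1, cover_2, cover_4 below 0.1 rad) or (value of joint cover_4 above 1.6 rad and velocity of joint cover_4 between -0.1 and 0.1 rad/s and value of joint each of cover_1, cover_2, cover_3 below 0.1 rad)) and distance of each of usb, pen, bottle, reader from where it was at the start of the episode below 0.025 m and angle between bottle's own z axis and vertical below 0.2 rad); the robot touches nothing.
It fails at once if the box is pressed hard enough to crack a cover (over 60 N) (contact force between any of the fingers, the arm and service_box above 60 N).
It fails at once if a bystander is lifted (height (world z) of any of usb, pen, bottle, reader above 0.02 m).
It fails at once if a bystander is pushed away or knocked over (distance of any of usb, pen, bottle, reader from where it was at the start of the episode above 0.025 m or angle between bottle's own z axis and vertical above 0.5 rad).
It also fails if it takes over 58 s, if anything falls off the work surface, if the arm or the gripper's body presses on something with over 40 N, if the wrist force passes 120 N, or if a joint passes its speed limit or range.

## Robot

A 6-joint arm with a two-finger parallel gripper is mounted at the origin on a cart in front of the work surface, level with it; the furniture and walls round the work are solid. World frame = base frame: x ahead of the robot, y to its left, z up, the work surface at z = 0. Lengths are in m, angles in rad, forces in N, time in s.
With the tool pointing down it reaches from about 0.325 to 0.875 m from the base axis. Payload 4.4 kg.
Tool frame: the origin (TCP) lies between the finger pads; the fingertips stand 11 mm ahead of it and the grasp point (between the pads) lies 8 mm behind it; z points along the fingers, y is the line along which they close (so a half turn about z gives the same grasp; the last joint's range is limited). The gripper opens to 85 mm and grips with 20 to 120 N. Pads are 22 mm wide; open, the fingers measure 114 mm over their backs; the gripper's body (76 mm by 85 mm) begins 54 mm behind the grasp point. The pads swing forward as they close: fully open they stand 13 mm farther back than shut.
Start: joints at [1.103, 0.207, 1.542, -0, 1.393, -0.15], TCP at [0.18, 0.546, 0.242] pointing down, gripper open.
Joint ranges: [-2.73, 2.73], [-0.86, 2.22], [0.23, 2.46], [-1.11, 4.25], [0.08, 2.63], [-2.82, 2.82]. Speed limits (rad/s): [2.79, 2.79, 3.14, 3.14, 3.14, 3.14].

## Interface

Orientations are given as a unit quaternion [w, x, y, z].
In Python, from rig import manip gives the robot as it stands.
- The arm moves only by the shell command python3 -m crank 'ROWS' [FORCE]. ROWS is JSON, a list of rows, each a list of 7 numbers: the opening, from 0 (shut) to 1 (fully open), then the shift along the tool's x, y, z in cm, then the turn, a rotation vector about the tool's x, y, z in rad. In form: [[fingers, tx, ty, tz, rx, ry, rz], ...]. A call has 1 to 10 rows; each row is the pose to reach, as a shift and turn from the pose commanded when the call began, along the tool's axes at that moment; what a row does not reach only later rows make up. A row lasts 1/10 s, in which the tool goes at most 50 mm and 8.59 degrees, less where a joint would pass 70% of its speed; a pose out of reach is approached as far as the arm can. A call with a gripper value outside its range is refused whole. The fingers move at their own pace and stop on an object; FORCE is the grip in N (left out, the last holds). Time passes only in rows, so rows that repeat a pose let the fingers close. It gives the time, the measured TCP pose, the force, the opening and the grip force at its end, in the units of the state.
- manip.sense(): the state, without advancing time (a new reading comes with each control period).
- manip.camera(name): name is "scene" or "top" or "wrist"; returns the picture (420x560x3 uint8, blue, green, red); there is no depth.
- manip.camera_info(name): a dict with "fov_y" (degrees; the focal length in pixels is half the picture's height over the tangent of half this angle, whatever the lens; pixels are square), "cx", "cy" (the principal point, pixels), "view" (4x4, takes a point from world to camera coordinates). Camera axes: x right, y down, z forward; pixel columns grow to the right and rows downward; lengths in m; the calibration is good to about 2 mm. A picture is of the moment at which its call begins: read the wrist's pose just before it. camera_info takes no time and is no camera call; for the wrist camera it gives the pose at the moment of the call.
- manip.hand_in(): hands the job in; it is judged then, once.
Trained networks look in the newest picture that a camera, given by its name, has taken for a name from the list of things; names that differ only in an ending like _2 or _b are one class to them, and where a whole thing is asked for, a point or a joint stands for the part that bears it (a point fixed in the world has none). Each returns a list of dicts, best first, with "conf" (0 to 1); they miss things now and then, are a little off and sometimes report something else, mostly with a low value. They report only what shows in the picture. A call takes as long as a camera call.
- manip.boxes_of(camera, name): "xy" ([column, row] in pixels, amid what is visible of it).
- manip.outline_of(camera, name): "pixels" (420x560 bool, what is visible of it) and "xy" ([column, row] in pixels, amid what is visible of it).
The state is a dict: "time_s": time; "joint_pos": joint angles; "dq": joint speeds; "joint_torque": joint torques, N m; "ee_pos": TCP position; "ee_rot": TCP orientation; "ft_force": force on the tool from outside, world axes, zero at the start; "wrist_torque": the same for the moment, N m; "opening": finger opening in m; "grasp_force": force on a finger pad.
Only numpy, scipy, OpenCV 4.12 (cv2) and the standard library are available. Lean on these libraries where they do the work, as an engineer would, in place of code of your own. Each camera call takes 0.05 s, during which the arm holds its last target. There are 200 camera calls.

## Working session

There is one attempt and no reset: what is moved stays moved. The work goes in short steps, Python scripts to look and compute and a shell command to move; the robot and the scene stay as the last step left them, time stands still between calls to the robot, and variables do not carry over. Pictures are saved under pics/ and viewed, at most 10 in all, crops included, and the job is handed in when it is done.

```bash
mkdir -p pics; python3 - <<'E'
from rig import manip
import cv2,numpy as np
s=manip.sense();print(s['time_s'],s['ee_pos'],s['ee_rot'],s['ft_force'],s['opening'])
for c in ['scene','top']:
    im=manip.camera(c);cv2.imwrite(f'pics/{c}0.png',im)
    i=manip.camera_info(c);print(c,i['fov_y'],i['cx'],i['cy'],np.round(i['view'],3).tolist())
    for n in ['service_box','box_front','box_back','cover_1_press','cover_1_lip','usb','pen','bottle','reader']:
        print(n,[(np.round(d['xy'],1).tolist(),round(d['conf'],2)) for d in manip.boxes_of(c,n)][:6])
E
```

```text
0.0 [0.17932102 0.54553152 0.24111529] [-3.44188307e-04  1.58197530e-01  9.87406802e-01 -1.10887397e-03] [0.00039901 0.25949088 0.14866043] 0.0858153006101978
scene 51.42594058358653 280.4662509976213 210.51198331306574 [[0.491, -0.871, 0.019, -0.328], [-0.597, -0.353, -0.72, 0.325], [0.634, 0.342, -0.693, 0.565], [0.0, 0.0, 0.0, 1.0]]
service_box [([279.3, 210.1], 0.81)]
box_front [([282.7, 212.5], 0.94)]
box_back [([281.6, 209.9], 0.87)]
cover_1_press [([232.4, 182.3], 0.61)]
cover_1_lip [([231.6, 186.5], 0.56)]
usb [([240.7, 248.2], 0.54)]
pen [([304.6, 268.4], 0.79)]
bottle [([380.9, 253.1], 0.64)]
reader [([172.9, 212.5], 0.65)]
top 43.69504928504725 281.28201806364444 203.68677212230753 [[0.028, -1.0, -0.002, -0.092], [-0.994, -0.027, -0.103, 0.532], [0.103, 0.005, -0.995, 0.963], [0.0, 0.0, 0.0, 1.0]]
service_box [([272.8, 194.1], 0.62)]
box_front [([273.0, 196.6], 0.76)]
box_back [([273.3, 197.4], 0.81)]
cover_1_press [([215.4, 201.7], 0.88), ([274.9, 196.6], 0.58), ([166.9, 240.5], 0.37)]
cover_1_lip [([218.2, 201.6], 0.78), ([164.1, 240.8], 0.43)]
usb []
pen [([338.3, 240.6], 0.62)]
bottle [([389.2, 204.2], 0.64)]
reader [([167.2, 241.7], 0.58), ([253.3, 194.6], 0.29)]
```

View pics/scene0.png

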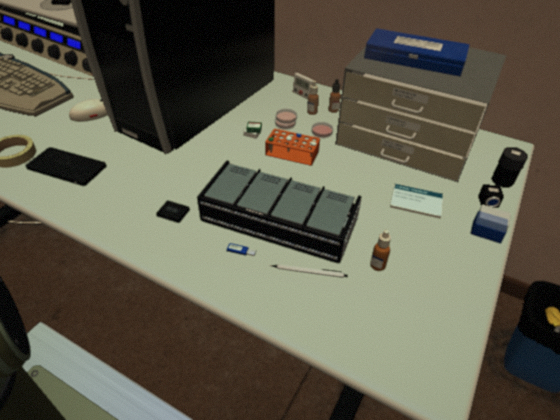

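View pics/top0.png

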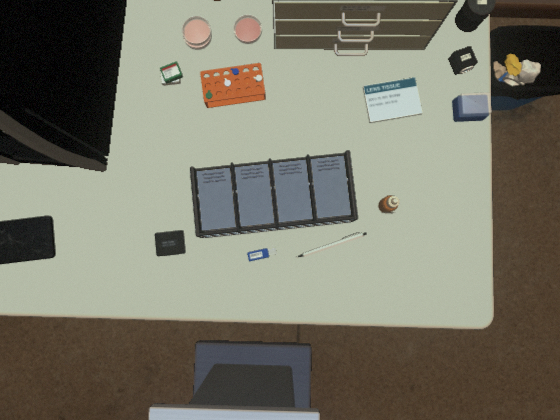

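The top view shows the box rotated a few degrees, with its cover row from about (215,200) to (332,187). The USB stick (258,255) and pen (332,245) are in front, the bottle (390,204) is on the right and the reader (170,243) on the left. Next I'll fit the box pose to the outlines.

```bash
cat > h.py <<'E'
from rig import manip
import cv2,numpy as np
from scipy.optimize import minimize
from scipy.spatial.transform import Rotation as R
def proj(c,P):
    i=manip.camera_info(c);V=np.array(i['view']);f=210/np.tan(np.radians(i['fov_y']/2))
    q=np.asarray(P)@V[:3,:3].T+V[:3,3];return q[:,:2]/q[:,2:]*f+[i['cx'],i['cy']]
def w(p,P):
    P=np.asarray(P,float);c,s=np.cos(p[2]),np.sin(p[2])
    return P@np.array([[c,s,0],[-s,c,0],[0,0,1]])+[p[0],p[1],0]
H=np.array([[x,y*.149,z] for y in(-1,1) for x,z in((-.0655,0),(.0655,0),(-.0655,.064),(.057,.065),(.0655,.04))])
def ray(c,uv,z):
    i=manip.camera_info(c);V=np.array(i['view']);f=210/np.tan(np.radians(i['fov_y']/2))
    d=V[:3,:3].T@np.array([(uv[0]-i['cx'])/f,(uv[1]-i['cy'])/f,1]);o=-V[:3,:3].T@V[:3,3]
    return o+d*(z-o[2])/d[2]
E
python3 - <<'E'
from h import *
M={}
for c in ['scene','top']:
    manip.camera(c);M[c]=manip.outline_of(c,'service_box')[0]['pixels']
def cost(p,cs=('scene','top')):
    t=0
    for c in cs:
        h=cv2.convexHull((proj(c,w(p,H))*16).astype(np.int32));m=np.zeros((420,560),np.uint8)
        cv2.fillConvexPoly(m,h,1,shift=4);m=m>0
        t+=1-(m&M[c]).sum()/(m|M[c]).sum()
    return t
x0=ray('top',(275,194),.03)
for cs in (('top',),('scene',),('scene','top')):
    best=min((minimize(cost,[x0[0],x0[1],a],args=(cs,),method='Nelder-Mead',options=dict(initial_simplex=[[x0[0]+d,x0[1]+e,a+g] for d,e,g in((0,0,0),(.02,0,0),(0,.02,0),(0,0,.1))])) for a in(0,.1,.2)),key=lambda r:r.fun)
    print(cs,best.x,best.fun)
p=best.x;np.save('p.npy',p)
out=[]
for c in ['top','scene']:
    im=cv2.resize(manip.camera(c),None,fx=4,fy=4,interpolation=cv2.INTER_CUBIC)
    for k,y in enumerate((.105,.035,-.035,-.105)):
        q=[[a,y+b,.066] for a,b in((-.055,-.031),(-.055,.031),(.055,.031),(.055,-.031))]
        cv2.polylines(im,[((proj(c,w(p,q))+.5)*4).astype(int)],1,(0,255,255),1)
        cv2.circle(im,tuple(((proj(c,w(p,[[.045,y,.066]]))[0]+.5)*4).astype(int)),4,(0,0,255),1)
    u=(proj(c,w(p,[[0,0,.04]]))[0]*4).astype(int);out.append(im[u[1]-240:u[1]+240,u[0]-390:u[0]+390])
for i,o in enumerate(out):cv2.imwrite(f'pics/fit{i}.png',o)
for n,z in(('usb',.009),('pen',.009),('reader',.012),('bottle',.05)):
    for c in('top','scene'):
        d=manip.boxes_of(c,n)
        if d:print(n,c,np.round(w([0,0,-p[2]],[ray(c,d[0]['xy'],z)-[p[0],p[1],0]]),3))
E
```

```text
('top',) [ 0.55116135 -0.06175595  0.13790568] 0.02980638586956519
('scene',) [ 0.55106301 -0.06077561  0.13448987] 0.03702991247475229
('scene', 'top') [ 0.55139969 -0.06179857  0.13415954] 0.06824669769604796
usb scene [[-0.102  0.033  0.009]]
pen top [[-0.104 -0.105  0.009]]
pen scene [[-0.104 -0.104  0.009]]
reader top [[-0.063  0.214  0.012]]
reader scene [[-0.082  0.205  0.012]]
bottle top [[-0.043 -0.213  0.05 ]]
bottle scene [[-0.057 -0.212  0.05 ]]
```

View pics/fit0.png

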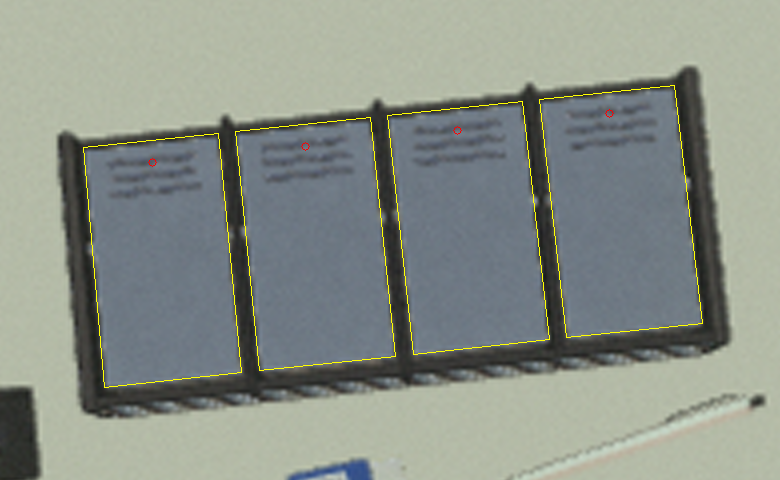

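```bash
cat >> h.py <<'E'
def goal(bx,by,bz,pitch=0,tip=.011):
    """shift (cm, tool axes) and rotvec to put fingertip at box point; pitch: fingers turned to point forward"""
    p=np.load('p.npy');s=manip.sense();q=s['ee_rot'];Rt=R.from_quat([q[1],q[2],q[3],q[0]])
    Rz=R.from_euler('z',p[2])
    Rg=Rz*R.from_euler('y',-pitch)*R.from_matrix(np.diag([-1.,1,-1]))
    tcp=w(p,[[bx,by,bz]])[0]-tip*Rg.as_matrix()[:,2]
    print('shift',np.round(Rt.inv().apply(tcp-s['ee_pos'])*100,2),'rot',np.round((Rt.inv()*Rg).as_rotvec(),3))
def st(tip=.011):
    p=np.load('p.npy');s=manip.sense();q=s['ee_rot'];Rt=R.from_quat([q[1],q[2],q[3],q[0]])
    t=s['ee_pos']+tip*Rt.as_matrix()[:,2]
    print('t',round(s['time_s'],2),'tip box mm',np.round(w([0,0,-p[2]],[t-[p[0],p[1],0]])*1000,1),'F',np.round(s['ft_force'],1),'q',np.round(s['joint_pos'],2))
E
python3 -c "
from h import *
goal(.043,.105,.12);st()"
```

```text
shift [-53.59 -34.82  11.13] rot [ 0.     0.    -0.452]
t 1.7 tip box mm [[-287.   652.3  231.3]] F [-0.1  0.8 -0.2] q [ 1.1   0.21  1.54 -0.    1.39 -0.15]
```

```bash
python3 -m crank '[[0,-53.6,-34.8,0,0,0,-0.45],[0,-53.6,-34.8,0,0,0,-0.45],[0,-53.6,-34.8,0,0,0,-0.45],[0,-53.6,-34.8,0,0,0,-0.45],[0,-53.6,-34.8,0,0,0,-0.45],[0,-53.6,-34.8,0,0,0,-0.45],[0,-53.6,-34.8,0,0,0,-0.45],[0,-53.6,-34.8,0,0,0,-0.45],[0,-53.6,-34.8,0,0,0,-0.45],[0,-53.6,-34.8,0,0,0,-0.45]]' 20; python3 -c "
from h import *
goal(.043,.105,.09);st()"
```

```text
time_s: 2.7
ee_pos: [0.4867, 0.1641, 0.2427]
ee_rot: [0.0, -0.066, 0.998, 0.0]
ft_force: [0.5, 0.6, -0.0]
opening: 0.0002
grasp_force: 0.0
shift [ -7.7  -12.74  14.17] rot [ 0.     0.001 -0.002]
t 2.7 tip box mm [[-33.9 232.6 231.7]] F [ 0.5  0.6 -0. ] q [ 0.16  0.07  1.69  0.    1.38 -1.55]
```

```bash
python3 -m crank '[[0,-7.7,-12.7,4,0,0,0],[0,-7.7,-12.7,4,0,0,0],[0,-7.7,-12.7,4,0,0,0],[0,-7.7,-12.7,4,0,0,0],[0,-7.7,-12.7,14.2,0,0,0],[0,-7.7,-12.7,14.2,0,0,0],[0,-7.7,-12.7,14.2,0,0,0],[0,-7.7,-12.7,14.2,0,0,0],[0,-7.7,-12.7,14.2,0,0,0]]'; python3 -c "
from h import *
import cv2
goal(.043,.105,.07);st();cv2.imwrite('pics/a.png',cv2.resize(manip.camera('scene')[130:300,140:420],None,fx=2.8,fy=2.8))"
```

```text
time_s: 3.6
ee_pos: [0.5809, 0.0505, 0.1035]
ee_rot: [0.003, -0.066, 0.998, -0.0]
ft_force: [-0.5, 0.1, 0.4]
opening: -0.0001
grasp_force: 0.0
shift [ 0.14 -0.23  2.25] rot [-0.001  0.005 -0.001]
t 3.6 tip box mm [[ 44.3 107.4  92.5]] F [-0.5  0.1  0.4] q [-0.06  0.37  1.64  0.    1.12 -1.77]
```

View pics/a.png

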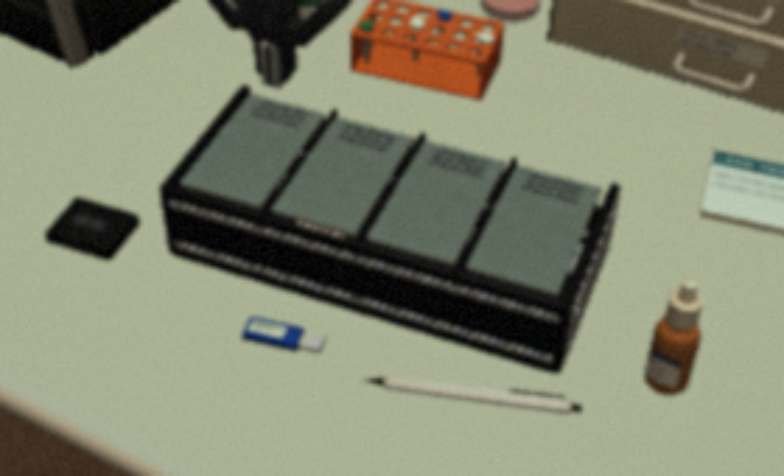

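The shut fingertip is at crop pixel (273,78), above the ribs of cover 1. Now I'll press gently.

```bash
python3 -m crank '[[0,0.1,-0.2,1.6,0,0,0],[0,0.1,-0.2,2.0,0,0,0],[0,0.1,-0.2,2.2,0,0,0],[0,0.1,-0.2,2.4,0,0,0],[0,0.1,-0.2,2.6,0,0,0],[0,0.1,-0.2,2.7,0,0,0],[0,0.1,-0.2,2.8,0,0,0],[0,0.1,-0.2,2.8,0,0,0]]'; python3 -c "
from h import *
st()"
```

```text
time_s: 4.45
ee_pos: [0.5791, 0.0482, 0.0762]
ee_rot: [0.001, -0.066, 0.998, -0.0]
ft_force: [-6.2, 0.2, 17.3]
opening: -0.0002
grasp_force: 8.1
t 4.45 tip box mm [[ 42.2 105.3  65.2]] F [-6.2  0.2 17.3] q [-0.07  0.4   1.66 -0.    1.07 -1.77]
```

17 N after about 1 mm means cover 1 is a blank. Next is cover 2.

```bash
python3 -m crank '[[0,0,0,-1.5,0,0,0],[0,0,-3.5,-1.5,0,0,0],[0,0,-7,-1.5,0,0,0],[0,0,-7,-1.2,0,0,0],[0,0,-7,-0.6,0,0,0],[0,0,-7,-0.4,0,0,0],[0,0,-7,-0.2,0,0,0],[0,0,-7,0,0,0,0],[0,0,-7,0,0,0,0]]'; python3 -c "
from h import *
st()"
```

```text
time_s: 5.35
ee_pos: [0.5871, -0.0206, 0.0721]
ee_rot: [-0.0, -0.066, 0.998, 0.0]
ft_force: [0.0, -0.7, 0.8]
opening: 0.0
grasp_force: 0.1
t 5.35 tip box mm [[40.9 36.  61.1]] F [ 0.  -0.7  0.8] q [-0.18  0.42  1.64  0.    1.07 -1.89]
```

Cover 2 sank with hardly any force, so it is the hatch. I'll press it deeper.

```bash
python3 -m crank '[[0,0,0,0.4,0,0,0],[0,0,0,0.8,0,0,0],[0,0,0,1.2,0,0,0],[0,0,0,1.6,0,0,0],[0,0,0,1.9,0,0,0],[0,0,0,1.9,0,0,0]]'; python3 -c "
from h import *
import cv2
st();cv2.imwrite('pics/b.png',cv2.resize(manip.camera('scene')[130:300,140:420],None,fx=2.8,fy=2.8))"
```

```text
time_s: 5.95
ee_pos: [0.5868, -0.0213, 0.0525]
ee_rot: [-0.0, -0.066, 0.998, 0.0]
ft_force: [-0.5, 0.6, -0.3]
opening: -0.0002
grasp_force: 0.0
t 5.95 tip box mm [[40.5 35.4 41.5]] F [-0.5  0.6 -0.3] q [-0.18  0.45  1.65  0.    1.04 -1.89]
```

View pics/b.png

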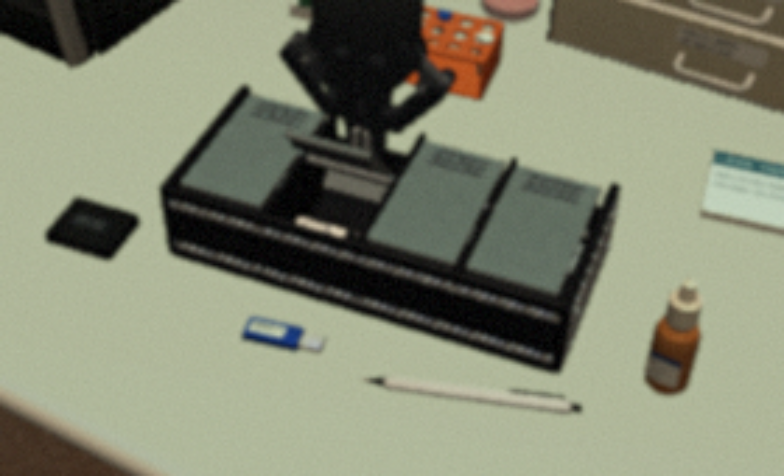

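The hatch (cover 2) is well tilted, with its lip at about crop (340,150) and the bay visible beneath. I'll retreat straight up and work out its angle.

```bash
python3 -m crank '[[0,0,0,-4,0,0,0],[0,0,0,-8,0,0,0],[0,0,0,-12,0,0,0],[0,0,0,-15,0,0,0],[0,0,0,-15,0,0,0]]'; python3 -c "
from h import *
p=np.load('p.npy')
for a in (.6,.7,.8,.9,1.,1.1,1.2):
    P=[[.01-.065*np.cos(a)+e*np.sin(a),.035,.061+.065*np.sin(a)+e*np.cos(a)] for e in (0,.005)]
    print(a,np.round((proj('scene',w(p,P))-[140,130])*2.8),np.round(np.array(P)*1000))
goal(-.11,.035,.13,.8);st()
import cv2;cv2.imwrite('pics/c.png',cv2.resize(manip.camera('scene')[130:300,140:420],None,fx=2.8,fy=2.8))"
```

```text
time_s: 6.5
ee_pos: [0.5907, -0.022, 0.2096]
ee_rot: [0.006, -0.066, 0.998, -0.001]
ft_force: [0.4, -0.5, 0.7]
opening: 0.0002
grasp_force: 0.0
0.6 [[318. 173.]
 [320. 166.]] [[-44.  35.  98.]
 [-41.  35. 102.]]
0.7 [[320. 164.]
 [322. 156.]] [[-40.  35. 103.]
 [-36.  35. 107.]]
0.8 [[323. 154.]
 [325. 147.]] [[-35.  35. 108.]
 [-32.  35. 111.]]
0.9 [[326. 145.]
 [328. 138.]] [[-30.  35. 112.]
 [-26.  35. 115.]]
1.0 [[329. 136.]
 [331. 129.]] [[-25.  35. 116.]
 [-21.  35. 118.]]
1.1 [[332. 127.]
 [335. 120.]] [[-19.  35. 119.]
 [-15.  35. 121.]]
1.2 [[336. 119.]
 [339. 112.]] [[-14.  35. 122.]
 [ -9.  35. 123.]]
shift [16.3   0.07  7.02] rot [-0.004 -0.789 -0.   ]
t 6.5 tip box mm [[ 44.4  34.2 198.6]] F [ 0.4 -0.5  0.7] q [-0.18  0.26  1.54 -0.    1.32 -1.89]
```

View pics/c.png

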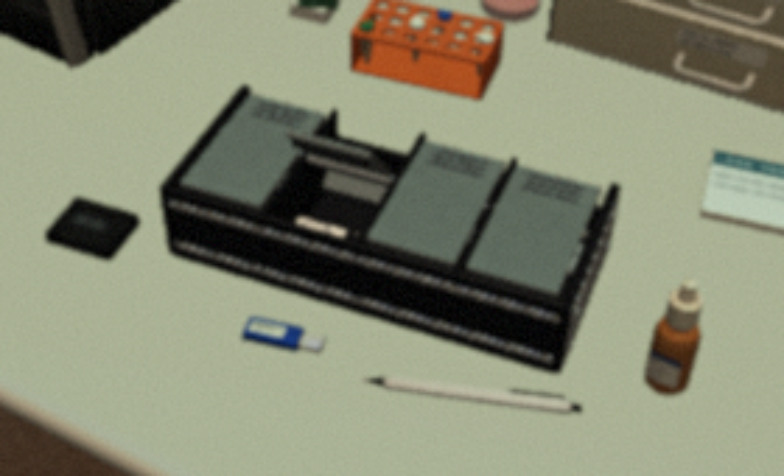

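The lip sits near crop (340,160), which puts the hatch at about 0.75–0.8 rad. I'll tilt the fingers 45° forward and slide them in under it.

```bash
python3 -m crank '[[0,5,0,0,0,0,0],[0,10,0,0,0,-0.15,0],[0,14,0,0.5,0,-0.3,0],[0,14,0,1,0,-0.45,0],[0,14,0,3,0,-0.6,0],[0,14,0,5,0,-0.75,0],[0,14,0,6,0,-0.79,0],[0,14,0,6.5,0,-0.79,0],[0,14,0,6.5,0,-0.79,0]]'; python3 -c "
from h import *
goal(-.085,.035,.131,.8);goal(-.030,.035,.076,.8);st()"
```

```text
time_s: 7.45
ee_pos: [0.4423, -0.0174, 0.1584]
ee_rot: [0.369, -0.052, 0.928, 0.016]
ft_force: [0.7, 0.7, 0.7]
opening: -0.0001
grasp_force: 0.0
shift [ 0.65 -2.31  2.13] rot [-0.024 -0.043 -0.013]
shift [ 0.43 -2.12  9.9 ] rot [-0.024 -0.043 -0.013]
t 7.45 tip box mm [[-94.6  58.3 150.4]] F [0.7 0.7 0.7] q [-0.53 -0.38  2.46  0.84  0.58 -2.82]
```

The tilt ran into joint limits (q3 and q6), so a smaller pitch of about 0.4 is needed. The lip will then bear on the front of the finger, and that still gives a good lever arm.

```bash
python3 -c "
from h import *
goal(-.085,.035,.14,.4)"; 
```

```text
shift [-0.4  -2.31  1.54] rot [-0.022  0.357 -0.017]
```

```bash
python3 -m crank '[[0,0,0,-1,0,0.1,0],[0,0,-0.5,-1,0,0.2,0],[0,-0.2,-1,-1,0,0.3,0],[0,-0.4,-2,0,-0.02,0.36,-0.02],[0,-0.4,-2.3,1,-0.02,0.36,-0.02],[0,-0.4,-2.3,1.5,-0.02,0.36,-0.02],[0,-0.4,-2.3,1.5,-0.02,0.36,-0.02]]'; python3 -c "
from h import *
goal(-.085,.035,.13,.4);goal(-.055,.035,.082,.4);goal(-.035,.035,.084,.4);st()"
```

```text
time_s: 8.15
ee_pos: [0.4567, -0.0385, 0.1489]
ee_rot: [0.196, -0.066, 0.978, 0.013]
ft_force: [-0.8, 0.4, 0.2]
opening: 0.0001
grasp_force: 0.0
shift [ 0.2  -0.08  0.87] rot [ 0.    -0.005  0.   ]
shift [-0.72 -0.08  6.45] rot [ 0.    -0.005  0.   ]
shift [-2.65 -0.08  7.03] rot [ 0.    -0.005  0.   ]
t 8.15 tip box mm [[-86.5  35.8 138.7]] F [-0.8  0.4  0.2] q [-0.41 -0.17  2.19  0.28  0.8  -2.28]
```

```bash
python3 -m crank '[[0,-0.3,0,2.5,0,0,0],[0,-0.7,0,5,0,0,0],[0,-0.7,0,6.4,0,0,0],[0,-0.7,0,6.4,0,0,0],[0,-1.3,0,6.6,0,0,0],[0,-2.0,0,6.8,0,0,0],[0,-2.6,0,7.0,0,0,0],[0,-2.6,0,7.0,0,0,0]]'; python3 -c "
from h import *
goal(-.025,.035,.089,.4);goal(-.01,.035,.094,.4);goal(0,.035,.098,.4);goal(.01,.035,.1,.4);st()
import cv2;cv2.imwrite('pics/d.png',cv2.resize(manip.camera('scene')[130:300,140:420],None,fx=2.8,fy=2.8))"
```

```text
time_s: 8.95
ee_pos: [0.5112, -0.0332, 0.0989]
ee_rot: [0.2, -0.066, 0.978, 0.011]
ft_force: [0.4, -0.4, 0.8]
opening: 0.0004
grasp_force: 0.0
shift [-0.62  0.12  0.24] rot [-0.004  0.003  0.001]
shift [-2.2   0.12  0.37] rot [-0.004  0.003  0.001]
shift [-3.28  0.12  0.39] rot [-0.004  0.003  0.001]
shift [-4.27  0.12  0.6 ] rot [-0.004  0.003  0.001]
t 8.95 tip box mm [[-31.7  33.7  88.8]] F [ 0.4 -0.4  0.8] q [-0.34  0.05  2.11  0.3   0.63 -2.26]
```

View pics/d.png

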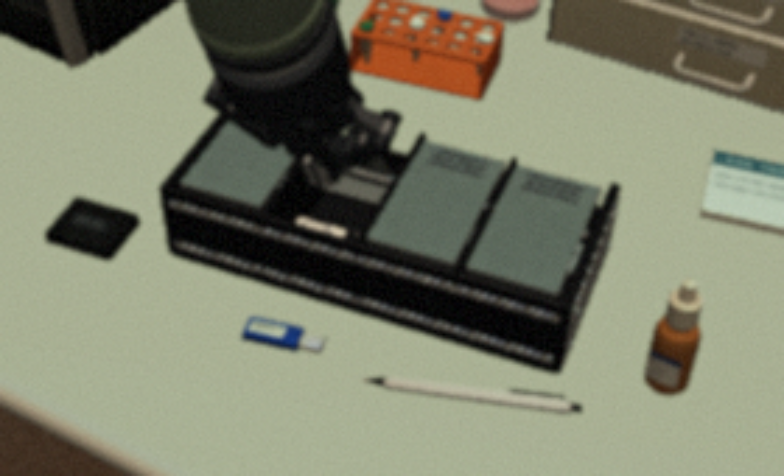

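The fingertip is inside the bay at the lip (about crop (318,165)) and there is no force yet. I'll push up and back along the arc.

```bash
python3 -m crank '[[0,-0.6,0,0.2,0,0,0],[0,-1.1,0.1,0.2,0,0,0],[0,-1.6,0.1,0.3,0,0,0],[0,-2.2,0.1,0.4,0,0,0],[0,-2.7,0.1,0.4,0,0,0],[0,-3.3,0.1,0.4,0,0,0],[0,-3.8,0.1,0.5,0,0,0],[0,-3.8,0.1,0.5,0,0,0]]'; python3 -c "
from h import *
goal(.01,.035,.1,.4);goal(.014,.035,.1,.4);st()
import cv2;cv2.imwrite('pics/e.png',cv2.resize(manip.camera('scene')[130:300,140:420],None,fx=2.8,fy=2.8))"
```

```text
time_s: 9.8
ee_pos: [0.5472, -0.027, 0.1083]
ee_rot: [0.199, -0.066, 0.978, 0.012]
ft_force: [-0.8, -0.6, -0.4]
opening: 0.0001
grasp_force: 0.0
shift [-0.55 -0.    0.04] rot [-0.003  0.002  0.001]
shift [-0.92 -0.    0.2 ] rot [-0.003  0.002  0.001]
t 9.8 tip box mm [[ 4.8 35.  98.2]] F [-0.8 -0.6 -0.4] q [-0.3   0.11  2.02  0.27  0.66 -2.19]
```

View pics/e.png

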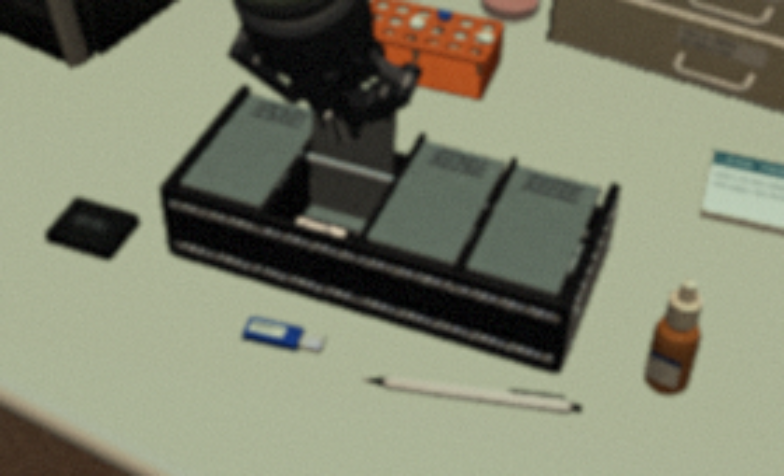

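The hatch now stands nearly upright, with its dark underside facing the camera at about crop (350,190). I'll carry on to the stop.

```bash
python3 -m crank '[[0,-0.3,0,0,0,0,0],[0,-0.6,0,0,0,0,0],[0,-0.8,0,0.1,0,0,0],[0,-1.0,0,0.1,0,0,0],[0,-1.1,0,0.1,0,0,0],[0,-1.1,0,0.1,0,0,0]]'; python3 -c "
from h import *
st()"
```

```text
time_s: 10.45
ee_pos: [0.5557, -0.0255, 0.1105]
ee_rot: [0.198, -0.066, 0.978, 0.012]
ft_force: [-3.7, -1.0, 0.1]
opening: 0.0
grasp_force: 2.1
t 10.45 tip box mm [[ 13.3  35.3 100.4]] F [-3.7 -1.   0.1] q [-0.29  0.12  2.    0.26  0.67 -2.17]
```

```bash
python3 -m crank '[[0,-0.2,0,0,0,0,0],[0,-0.3,0,0,0,0,0],[0,-0.3,0,0,0,0,0]]'; python3 -c "
from h import *
st()"; python3 -m crank '[[0,1,0,-0.3,0,0,0],[0,3,0,-1,0,0,0],[0,5,0,-3,0,0,0],[0,7,0,-6,0,0,0],[0,9,0,-10,0,0,0],[0,9,0,-12,0,0,0],[0,9,0,-12,0,0,0]]'; python3 -c "
from h import *
st()
p=np.load('p.npy')
for a in (1.5,1.6,1.7,1.83):
    P=[[.01-.065*np.cos(a),y,.061+.065*np.sin(a)] for y in (.066,.004)]
    print(a,np.round((proj('scene',w(p,P))-[140,130])*2.8),np.round(proj('top',w(p,P)),1))
import cv2;cv2.imwrite('pics/f.png',cv2.resize(manip.camera('scene')[130:300,140:420],None,fx=2.8,fy=2.8))"
```

```text
time_s: 10.75
ee_pos: [0.5561, -0.0253, 0.1104]
ee_rot: [0.195, -0.066, 0.978, 0.012]
ft_force: [-11.4, -5.2, 4.8]
opening: 0.0002
grasp_force: 6.7
t 10.75 tip box mm [[ 13.7  35.5 100.2]] F [-11.4  -5.2   4.8] q [-0.29  0.13  2.    0.25  0.67 -2.16]
time_s: 11.45
ee_pos: [0.4326, -0.0434, 0.1916]
ee_rot: [0.203, -0.065, 0.977, 0.01]
ft_force: [0.2, -0.2, 0.3]
opening: 0.0
grasp_force: 0.0
t 11.45 tip box mm [[-110.9   34.   181.5]] F [ 0.2 -0.2  0.3] q [-0.46 -0.31  2.2   0.27  0.92 -2.29]
1.5 [[305.  86.]
 [390. 109.]] [[233.5 188.4]
 [269.6 184.5]]
1.6 [[309.  81.]
 [394. 103.]] [[233.1 184.6]
 [269.2 180.8]]
1.7 [[313.  76.]
 [397.  98.]] [[232.8 180.9]
 [268.8 177.1]]
1.83 [[318.  71.]
 [402.  93.]] [[232.4 176.3]
 [268.4 172.5]]
```

View pics/f.png

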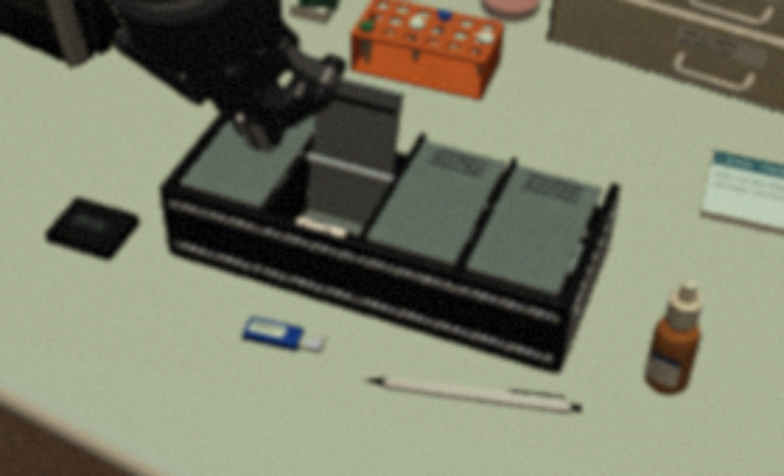

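The hatch's upper right corner is at crop (402,95), matching the prediction for 1.83 rad at (402,93). The 11 N reaction also confirms it reached the stop. The bystanders haven't moved and the arm is clear, so I'll hand in.

```bash
python3 -c "
from rig import manip
print(manip.hand_in())"
```

```text
the job is handed in; nothing more can be done
None
```

Cover 2 (second from the left) is the hatch; it now leans fully open on its stop at about 1.83 rad, the small things look unmoved in the pictures, and the job is handed in with no verdict returned.

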